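# Raise the test box's heavy lid with its lever

## Robot

A 6-joint arm with a two-finger parallel gripper is mounted at the origin on the work surface. World frame = base frame: x ahead of the robot, y to its left, z up, the work surface at z = 0. Lengths are in mm, angles in rad, forces in N, time in s.
With the tool pointing down it reaches from about 275 to 1000 mm from the base axis. Payload 8.4 kg.
Tool frame: the origin (TCP) lies on the mounting face of the last link; the fingertips stand 173 mm ahead of it and the grasp point (between the pads) lies 155 mm ahead of it; z points along the fingers, y is the direction in which the jaws open and shut (so a half turn about z gives the same grasp; the last joint's range is limited). The gripper opens to 85 mm and grips with 20 to 120 N. Pads are 22 mm wide; open, the fingers measure 114 mm over their backs; the gripper's body (76 mm by 85 mm) begins 54 mm behind the grasp point. The pads swing forward as they close: fully open they stand 13 mm farther back than shut.
Start: joints at [-1.161, 0.353, 1.633, -0, 1.155, -0.002], TCP at [250.162, -572.755, 404.681] pointing down, gripper open.
Joint ranges: [-2.63, 2.63], [-0.92, 2.1], [0.06, 2.66], [-1.3, 4.44], [0, 2.69], [-3.02, 3.02]. Speed limits (rad/s): [2.22, 2.22, 2.79, 3.14, 3.14, 3.14].

## Interface

Orientations are given as [roll, pitch, yaw] about the fixed x, y, z axes, in that order (R = Rz(yaw) Ry(pitch) Rx(roll)).
In Python, from rig import readout, imaging, ticket gives the robot as it stands.
- The arm moves only by the tool step_arm, never from a script. Its argument "deltas" is a list of rows, each an object with "translation": the shift along the tool's x, y, z in cm, a list of three; "rot": the turn, a rotation vector about the tool's x, y, z in rad, a list of three. In form: [{"translation": [x, y, z], "rot": [rx, ry, rz]}, ...]. A call has 1 to 8 rows; each row is the pose to reach, as a shift and turn from the pose commanded when the call began, along the tool's axes at that moment; what a row does not reach only later rows make up. A row lasts 1/8 s, in which the tool goes at most 62.5 mm and 10.7 degrees, less where a joint would pass 70% of its speed; a pose out of reach is approached as far as the arm can. A call with a gripper value outside its range is refused whole. "grip" is the closure in counts, from 0 (fully open) to 255 (shut), set as the call begins (left out, the last holds). The fingers move at their own pace and stop on an object; "squeeze" is the grip in N (left out, the last holds). Time passes only in rows, so rows that repeat a pose let the fingers close. It gives the time, the measured TCP pose, the force and the opening at its end, in the units of the state.
- readout.sense(): the state, without advancing time (a new reading comes with each control period).
- imaging.grab_frame(name): name is "side" or "top" or "wrist"; returns a dict with "image" (420x560x3 uint8, red, green, blue), "camera_matrix" (3x3 intrinsics, pixels), "k1" (the pictures are not rectified: a ray, as slopes to the right and down, at radius r is drawn at 1 + k1 r^2 times it, then the intrinsics apply), "world_to_cam" (4x4, takes a point from world to camera coordinates). Camera axes: x right, y up, looking along -z (the intrinsics and any distortion apply to the point x, -y, -z); pixel columns grow to the right and rows downward; lengths in mm; the calibration is good to about 2 mm. A picture is of the moment at which its call begins. There is no depth.
- ticket.sign_off(): hands the job in, once; it reports no verdict.
The state is a dict: "clock": time; "qpos": joint angles; "qvel": joint speeds; "joint_efforts": joint torques, N m; "eef_pos": TCP position; "tcp_rot": TCP orientation; "contact_force": force on the tool from outside, world axes, zero at the start; "wrist_torque": the same for the moment, N m; "opening": opening from 0.0 (shut) to 1.0 (fully open).
Only numpy, scipy, OpenCV 4.12 (cv2) and the standard library are available. Lean on these libraries where they do the work, as an engineer would, in place of code of your own. Each camera call takes 0.05 s, during which the arm holds its last target.

## Task

Push the red safety stop by its tab all the way out from under the lever, then press the lever's yellow long end right down onto the rubber bumper, so that the heavy steel lid of the test box is raised, and finish while still holding it down. The lever stays in its cradle; do not touch the lid itself, and leave the other things on the table where they are.

Things in the scene. Friction and masses are not known exactly. Their poses are not given: they have to be found in the camera images.
- base: Grey base plate (430 x 240 x 8 mm) of a test box, fixed. Origin on the table straight below the lever's pivot (pivot height 75 mm); x from the lever's long end towards the box, y left, z up. In mm in this frame: white box x 86 to 252, walls to z 84; rubber bumper, 20 across, top z 39, at (-137, 0) under the long arm; blue cradle posts x -25 to 25, y +-15 to +-33, up to z 95.
- lever: Loose steel lever; its cross pin (the origin) lies in open slots of the cradle. Axes as the base's at the start, when the long arm (24 wide, 10 thick, 215 mm long) rises towards base -x at 0.40 rad; the short arm (70 mm) is under the lid's edge. Down on the bumper it has turned 0.62 rad and the arm points 0.22 rad below level. Takes 3 to 6 N at the pad; falls back if let go.
- lever_pad (a point): Centre of the top face of the yellow press pad (50 x 40 mm, 190 mm from the pivot) at the lever's long end; at the start about 160 mm above the table, fully pressed about 45 mm; it swings on an arc about the pivot.
- flap: Heavy steel lid of the test box (215 x 220 x 8 mm, 2 to 3.3 kg), hinged at its far edge, 250 mm ahead of the pivot. Origin at the middle of the top of its free front edge, over the lever's short end: 92.5 mm above the table when shut (level), about 137 mm with the lever fully down. The plate runs from there along its own +x to the hinge.
- stop (a joint): Travel of the red safety stop (m): 0 = under the lever, blocking it; 0.060 = all the way out to the base's +y side. It slides along the base's y with light friction (about 2 N) and stays where left. Its upright block (30 x 30 mm, top 95 mm above the table) stands under the long arm, at x = -85, y = 0 mm in the base frame when the stop is at 0.
- stop_tab (a point): Centre of the inner face (towards the lever) of the stop's upright red tab: 40 mm along the base's x, 8 mm thick, 16 to 68 mm above the table. This point: x = -85, y = 120, z = 42 mm in the base frame with the stop at 0. Pushing this face to the base's +y slides the stop out. A flat runner (top 16 mm above the table) joins tab and block.
- jar: Bystander: small amber jar, 40 mm across, 55 mm tall, standing on the base plate to the right of the lever. Origin at the centre of its underside.
- spool: Bystander: metal spool of 44 mm across, 32 mm tall, standing on the base plate to the left of the cradle. Origin at the centre of its underside.
- meter: Bystander: yellow multimeter lying flat, 150 x 80 x 36 mm. Origin at the centre of its underside.
- spray: Bystander: blue bottle with a red cap, 52 mm across, 160 mm tall. Origin at the centre of its underside.
- driver: Bystander: screwdriver with a red handle lying on the table along its x, about 200 mm long. Origin at its underside.
- mug: Bystander: white mug, 80 mm across, 90 mm tall. Origin at the centre of its underside.
- remote: Bystander: black remote control lying flat, 160 x 45 x 18 mm. Origin at the centre of its underside.

How it is judged:
By the outcome, as a careful person would: the job done as asked, in the order asked, and still so for the second after the job is handed in, while the arm keeps its last pose, push and grip.
It also fails if it takes over 42 s, if anything falls off the work surface, if the arm or the gripper's body presses on something with over 40 N, if the wrist force passes 120 N, or if a joint passes its speed limit or range.

## Working session

There is one attempt and no reset: what is moved stays moved. The work goes in short steps, Python scripts to look and compute and a tool call to move; the robot and the scene stay as the last step left them, time stands still between calls to the robot, and variables do not carry over. Pictures are saved under pics/ and viewed, and the job is handed in when it is done.

Besides the shell and the picture viewer there is one more tool, called after ">>>" as name([rows], argument=value, ...), one row to a line, values as JSON. step_arm: Moves the arm, as the interface text tells. Its arguments: {"type":"object","properties":{"deltas":{"type":"array","items":{"type":"object","properties":{"translation":{"type":"array","items":{"type":"number"}},"rot":{"type":"array","items":{"type":"number"}}}}},"grip":{"type":"number"},"squeeze":{"type":"number"}},"required":["deltas"]}

```bash
mkdir -p pics; python3 - <<'E'
from rig import readout, imaging
import cv2,pickle
print(readout.sense())
for n in ["side","top","wrist"]:
    f=imaging.grab_frame(n); cv2.imwrite(f"pics/a_{n}.png",f["image"][:,:,::-1]); pickle.dump(f,open(f"a_{n}.pkl","wb"))
    print(n,f["camera_matrix"],f["k1"],f["world_to_cam"])
E
```

```text
{'clock': 0.0, 'qpos': array([-1.16135486e+00,  3.53626617e-01,  1.63412102e+00, -1.61454084e-05,
        1.15517980e+00, -2.41379870e-03]), 'qvel': array([-0.00017858, -0.00019062,  0.00137612,  0.00052612, -0.00010482,
       -0.00114225]), 'joint_efforts': array([ 1.76167785e-03, -6.05240679e+01, -3.42063868e+01, -9.36107085e-05,
        9.11832409e-03, -5.64731715e-05]), 'eef_pos': array([ 250.09262576, -572.53204124,  403.98057646]), 'tcp_rot': array([-3.14025784e+00,  1.15402556e-05,  4.11861799e-01]), 'contact_force': array([-0.56276604,  0.20819613, -1.54167577]), 'wrist_torque': array([ 0.04909181, -0.00721379,  0.06115646]), 'opening': 1.0037487552125073}
side [[487.24591078   0.         282.11416219]
 [  0.         487.24591078 212.2160002 ]
 [  0.           0.           1.        ]] -0.05184406793616732 [[ 9.58873807e-01 -2.83752275e-01  6.75779974e-03 -5.49606376e+02]
 [ 2.15262639e-01  7.42535030e-01  6.34274173e-01 -2.07297354e+02]
 [-1.84994643e-01 -6.06734189e-01  7.73078654e-01 -9.48292845e+02]
 [ 0.00000000e+00  0.00000000e+00  0.00000000e+00  1.00000000e+00]]
top [[539.04053708   0.         279.38128088]
 [  0.         539.04053708 204.25383238]
 [  0.           0.           1.        ]] 0.04950378169762009 [[ 2.02121459e-03 -9.99996458e-01 -1.73142203e-03  3.40540926e+01]
 [ 9.89082566e-01  1.74402565e-03  1.47352082e-01 -5.77197190e+02]
 [-1.47348541e-01 -2.01034952e-03  9.89082588e-01 -1.31631630e+03]
 [ 0.00000000e+00  0.00000000e+00  0.00000000e+00  1.00000000e+00]]
wrist [[375.06752782   0.         280.20441997]
 [  0.         375.06752782 208.51352006]
 [  0.           0.           1.        ]] -0.023008529972613267 [[ 4.00913063e-01 -9.16116003e-01 -4.29573067e-04 -6.24693841e+02]
 [ 8.73978557e-01  3.82613255e-01 -2.99614050e-01  3.92705276e+01]
 [ 2.74645587e-01  1.19743749e-01  9.54060395e-01 -3.78977008e+02]
 [ 0.00000000e+00  0.00000000e+00  0.00000000e+00  1.00000000e+00]]
```

View pics/a_top.png

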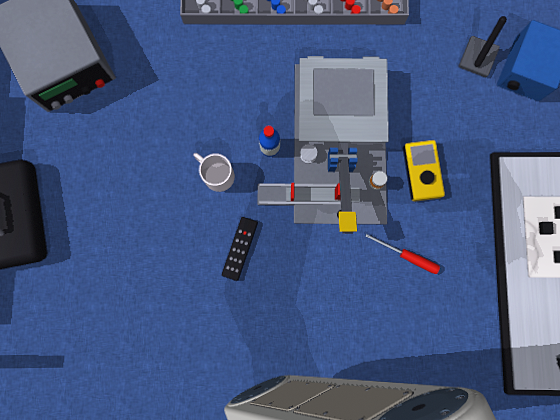

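View pics/a_side.png

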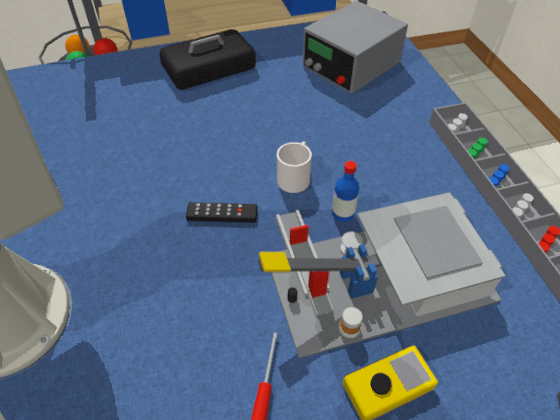

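The top view shows the box at columns 295-387, the red block near (338,191), the tab near (292,192) and the yellow pad near (347,221). Next I zoom in to get accurate points.

```bash
cat > h.py <<'E'
import numpy as np, cv2, pickle
from scipy.optimize import least_squares
def ray(f,u,v):
    K=f["camera_matrix"];k1=f["k1"]
    d=np.array([(u-K[0,2])/K[0,0],(v-K[1,2])/K[1,1]]); s=d.copy()
    for _ in range(20): s=d/(1+k1*(s@s))
    W=f["world_to_cam"];R=W[:3,:3];t=W[:3,3]
    return -R.T@t, R.T@np.array([s[0],-s[1],-1.])
def onz(f,u,v,z):
    o,d=ray(f,u,v); return o+d*(z-o[2])/d[2]
def proj(f,p):
    W=f["world_to_cam"];c=W[:3,:3]@np.array(p,float)+W[:3,3]
    s=np.array([c[0],-c[1]])/-c[2]; s=s*(1+f["k1"]*(s@s)); K=f["camera_matrix"]
    return np.array([K[0,0]*s[0]+K[0,2],K[1,1]*s[1]+K[1,2]])
def tri(f1,p1,f2,p2):
    o1,d1=ray(f1,*p1);o2,d2=ray(f2,*p2)
    s=np.linalg.lstsq(np.c_[d1,-d2],o2-o1,rcond=None)[0]
    a=o1+s[0]*d1;b=o2+s[1]*d2
    return (a+b)/2,np.linalg.norm(a-b)
def mask(f,lo,hi):
    return cv2.inRange(cv2.cvtColor(f["image"],cv2.COLOR_RGB2HSV),lo,hi)
E
python3 - <<'E'
from h import *
for n,(x0,x1,y0,y1) in {"top":(240,450,50,250),"side":(230,510,180,360)}.items():
    f=pickle.load(open(f"a_{n}.pkl","rb")); c=f["image"][y0:y1,x0:x1,::-1]
    s=min(800/(x1-x0),600/(y1-y0)); cv2.imwrite(f"pics/z_{n}.png",cv2.resize(c,None,fx=s,fy=s,interpolation=cv2.INTER_CUBIC)); print(s)
    for nm,lo,hi in [("yel",(22,150,100),(32,255,255)),("red",(0,180,80),(8,255,255)),("blue",(100,190,60),(118,255,190))]:
        m=mask(f,lo,hi)
        k,l,st,ce=cv2.connectedComponentsWithStats(m)
        for i in range(1,k):
            if 30<st[i,4]<3000: print(n,nm,st[i],ce[i].round(1))
E
```

```text
3.0
top yel [ 405  140   40   61 1183] [424.3 174.9]
top yel [339 211  18  21 343] [347.2 221.4]
top red [345   0  15  13 127] [352.    6.1]
top red [95 79  9  8 52] [99.3 82.8]
top red [264 126  10  10  75] [268.3 130.8]
top red [291 183   3  18  49] [292. 191.]
top red [335 184   5  15  64] [337.1 191.3]
top red [401 250  38  24 367] [420.3 261.4]
top blue [268   0  15  10  48] [274.8   4.9]
top blue [260 129  20  20 196] [271.2 140.9]
top blue [328 148  10  23 139] [332.  159.1]
top blue [349 149   8   5  36] [352.4 151. ]
top blue [349 159   8  12  68] [351.9 163.7]
2.857142857142857
side yel [259 252  32  20 528] [274.2 261.6]
side yel [ 343  346   95   74 2829] [383.1 386.9]
side red [ 93  38  24  17 278] [104.1  46. ]
side red [337  76   8   8  52] [340.4  79.3]
side red [345 162  11  11 105] [349.8 166.9]
side red [290 225  18  19 267] [298.4 234.4]
side red [539 226  21  26 272] [549.  237.5]
side red [309 272  19  25 409] [317.8 282.9]
side red [252 383  19  37 479] [261.5 401.8]
side blue [ 123    0   46   40 1457] [145.6  17.6]
side blue [283   0  53  15 606] [308.7   5.7]
side blue [493 167  15  19  87] [499.8 175.7]
side blue [335 174  24  26 465] [346.6 187.3]
side blue [333 213  21   9  74] [342.2 218.1]
```

```bash
ls .
```

```text
a_side.pkl
a_top.pkl
a_wrist.pkl
h.py
pics
```

View pics/z_top.png

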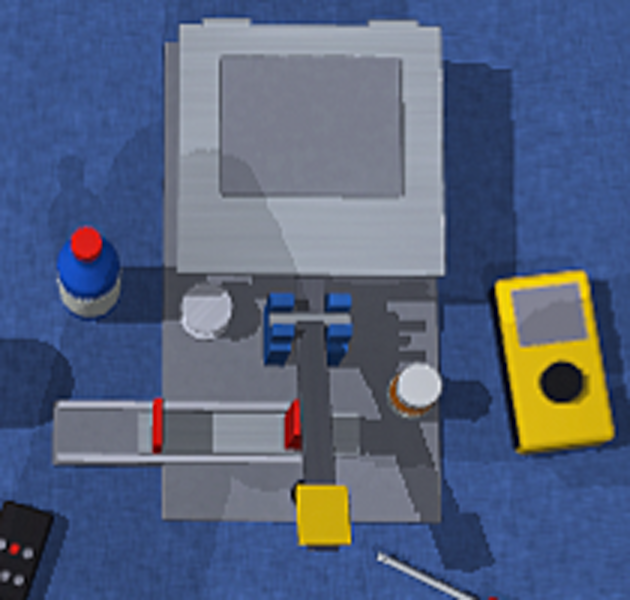

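View pics/z_side.png

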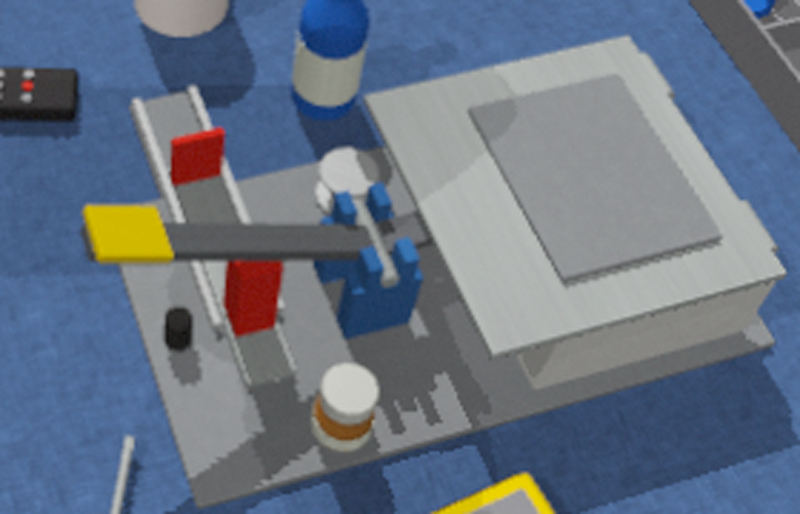

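The crops show the base plate's front corners at (163,519) and (441,521), the lid's front corners at (178,274) and (445,275), the pad, the red tab and the red block. Next I cast rays for these.

```bash
python3 - <<'E'
from h import *
T=pickle.load(open("a_top.pkl","rb"));S=pickle.load(open("a_side.pkl","rb"))
g=lambda x,y:(240+x/3-.33,50+y/3-.33)
gs=lambda x,y:(230+x/2.857-.33,180+y/2.857-.33)
P={}
for n,p,z in [("baseFL",(163,519),8),("baseFR",(441,521),8),("lidFL",(178,274),92.5),("lidFR",(445,275),92.5),("lidBL",(181,24),92.5),("lidBR",(441,26),92.5),
 ("pin L",(270,318),78),("pin R",(350,318),78),("padctr",(324,515),160),("tabtop a",(158,400),68),("tabtop b",(158,453),68),
 ("railFL",(54,463),16)]:
    P[n]=onz(T,*g(*p),z); print(n,P[n].round(1))
for n,a,b in [("lid",P["lidFL"],P["lidFR"]),("base",P["baseFL"],P["baseFR"])]:
    d=a-b; print(n,np.linalg.norm(d),np.arctan2(-d[0],d[1]))
d=P["lidBL"]-P["lidFL"];print(np.arctan2(d[1],d[0]),np.linalg.norm(d))
# side
for n,p,z in [("baseFR",(199,506),8),("baseBR",(770,343),8),("lidFL",(366,96),92.5),("lidFR",(494,353),92.5),("lidBR",(785,272),92.5),("lidBL",(629,38),92.5)]:
    print("S",n,onz(S,*gs(*p),z).round(1))
print("pad tri",tri(T,(347.2-.5,221.4-.5),S,(274.2,261.6)))
E
```

```text
baseFL [534.5  -2.5   8. ]
baseFR [ 533.3 -240.3    8. ]
lidFL [727.7 -13.1  92.5]
lidFR [ 726.9 -232.2   92.5]
lidBL [943.4 -16.2  92.5]
lidBR [ 941.2 -234.    92.5]
pin L [694.2 -89.7  78. ]
pin R [ 694.3 -155.9   78. ]
padctr [ 520.4 -121.4  160. ]
tabtop a [626.9   3.   68. ]
tabtop b [582.4   3.   68. ]
railFL [581.7  91.   16. ]
lid 219.14130913044323 -0.003710696092669339
base 237.79046718595967 -0.005031883863812255
-0.014345967625667455 215.6953895049495
S baseFR [ 534.7 -241.7    8. ]
S baseBR [ 958.2 -243.4    8. ]
S lidFL [730.8 -14.6  92.5]
S lidFR [ 729.7 -231.7   92.5]
S lidBR [ 942.  -232.4   92.5]
S lidBL [943.2 -17.6  92.5]
pad tri (array([ 522.14382627, -120.01079228,  153.70369461]), np.float64(0.04584346957006629))
```

Base frame from both views: pivot at about (694, -122), yaw about -0.006 rad. The tab face comes out near (610, -1.5). The pad is near (521, -121, 157), against 158 expected from its geometry. I'm moving high towards a spot inside the tab with the fingers shut.

>>> step_arm([
  {"translation": [5.4,-3.4,0],"rot": [0,0,0.05]},
  {"translation": [10.9,-6.9,0],"rot": [0,0,0.1]},
  {"translation": [16.3,-10.3,0],"rot": [0,0,0.15]},
  {"translation": [21.7,-13.8,0],"rot": [0,0,0.2]},
  {"translation": [27.2,-17.2,0],"rot": [0,0,0.25]},
  {"translation": [30,-19,0],"rot": [0,0,0.3]},
  {"translation": [30,-19,0],"rot": [0,0,0.418]},
  {"translation": [30,-19,0],"rot": [0,0,0.418]},
], grip=255, squeeze=40)

```text
clock: 1.15
eef_pos: [449.2, -278.0, 404.5]
tcp_rot: [-3.141, 0.0, -0.004]
contact_force: [-0.3, -0.8, -0.5]
opening: 0.001
```

>>> step_arm([
  {"translation": [3.2,-4.8,0],"rot": [0,0,0]},
  {"translation": [6.4,-9.5,0],"rot": [0,0,0]},
  {"translation": [9.6,-14.2,0],"rot": [0,0,0]},
  {"translation": [12.9,-19,0],"rot": [0,0,0]},
  {"translation": [16.1,-23.8,0],"rot": [0,0,0]},
  {"translation": [16.1,-23.8,3],"rot": [0,0,0]},
  {"translation": [16.1,-23.8,6],"rot": [0,0,0]},
  {"translation": [16.1,-23.8,6],"rot": [0,0,0]},
])

```text
clock: 2.15
eef_pos: [610.6, -42.1, 342.4]
tcp_rot: [-3.141, 0.005, -0.005]
contact_force: [-0.3, -0.1, 0.4]
opening: 0.0
```

```bash
python3 - <<'E'
from h import *
from rig import imaging,readout
out=[]
for n in ["side","wrist"]:
    f=imaging.grab_frame(n); out.append(f["image"][:,:,::-1])
cv2.imwrite("pics/b.png",cv2.resize(np.vstack(out),None,fx=.7,fy=.7,interpolation=cv2.INTER_AREA))
cv2.imwrite("pics/b_w.png",out[1])
E
```

```text
(no output)
```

View pics/b.png

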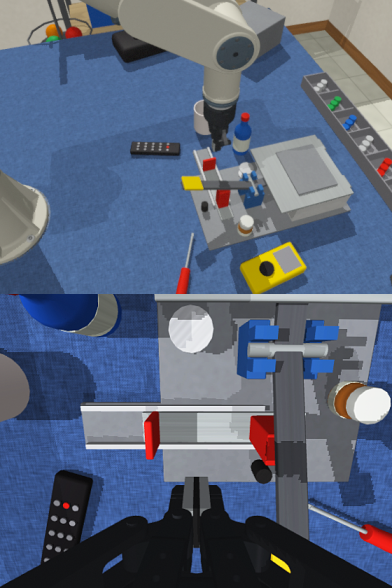

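The wrist view shows the closed fingers in line with the stop's runner, between the tab and the block. Descending.

>>> step_arm([
  {"translation": [0,0,4],"rot": [0,0,0]},
  {"translation": [0,0,8],"rot": [0,0,0]},
  {"translation": [0,0,11],"rot": [0,0,0]},
  {"translation": [0,0,13],"rot": [0,0,0]},
  {"translation": [0,0,13.3],"rot": [0,0,0]},
  {"translation": [0,0,13.3],"rot": [0,0,0]},
])

```text
clock: 3.0
eef_pos: [612.1, -41.7, 212.7]
tcp_rot: [3.142, -0.001, -0.006]
contact_force: [-0.6, 0.9, 0.1]
opening: 0.005
```

```bash
python3 - <<'E'
from h import *
from rig import imaging
out=[imaging.grab_frame(n)["image"][:,:,::-1] for n in ["side","wrist"]]
cv2.imwrite("pics/c.png",cv2.resize(np.vstack(out),None,fx=.7,fy=.7,interpolation=cv2.INTER_AREA))
E
```

```text
(no output)
```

View pics/c.png

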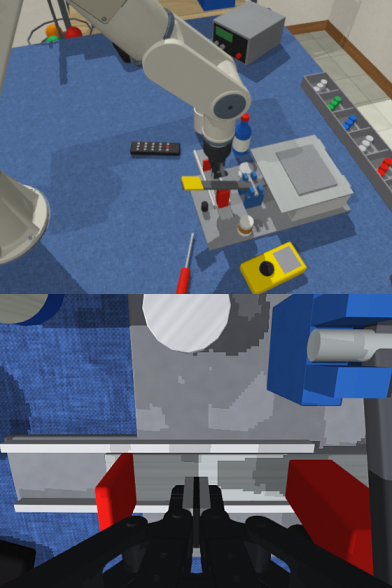

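The fingers are down between the tab and the block without contact. I'm pushing to +y and watching the force.

>>> step_arm([
  {"translation": [0,-1,0],"rot": [0,0,0]},
  {"translation": [0,-2,0],"rot": [0,0,0]},
  {"translation": [0,-3,0],"rot": [0,0,0]},
  {"translation": [0,-4,0],"rot": [0,0,0]},
  {"translation": [0,-5,0],"rot": [0,0,0]},
  {"translation": [0,-6,0],"rot": [0,0,0]},
  {"translation": [0,-7,0],"rot": [0,0,0]},
  {"translation": [0,-7,0],"rot": [0,0,0]},
])

```text
clock: 4.1
eef_pos: [611.9, 29.3, 211.5]
tcp_rot: [-3.141, 0.0, -0.005]
contact_force: [0.0, -0.0, -0.3]
opening: -0.001
```

>>> step_arm([
  {"translation": [0,-0.5,0],"rot": [0,0,0]},
  {"translation": [0,-0.9,0],"rot": [0,0,0]},
  {"translation": [0,-1.2,0],"rot": [0,0,0]},
  {"translation": [0,-1.2,0],"rot": [0,0,0]},
])

```text
clock: 4.6
eef_pos: [612.0, 40.6, 211.7]
tcp_rot: [-3.141, 0.0, -0.006]
contact_force: [-0.8, 0.5, 0.5]
opening: -0.002
```

```bash
python3 - <<'E'
from h import *
from rig import imaging,readout
print(readout.sense()["contact_force"])
fs={n:imaging.grab_frame(n) for n in ["side","top","wrist"]}
cv2.imwrite("pics/d.png",cv2.resize(np.vstack([fs["side"]["image"],fs["wrist"]["image"]])[:,:,::-1],None,fx=.7,fy=.7,interpolation=cv2.INTER_AREA))
cv2.imwrite("pics/d_t.png",cv2.resize(fs["top"]["image"][50:250,200:450,::-1],None,fx=3,fy=3))
E
```

```text
[-0.82175676  0.52326906  0.47417276]
```

View pics/d.png

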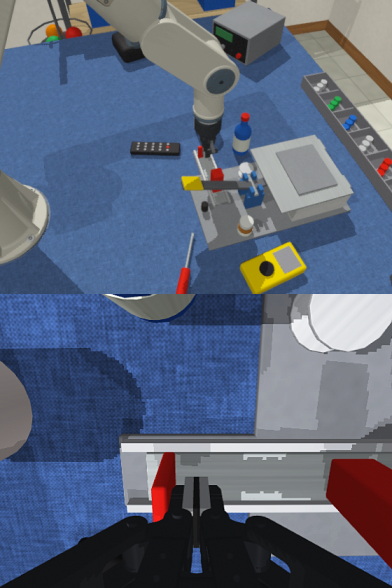

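View pics/d_t.png

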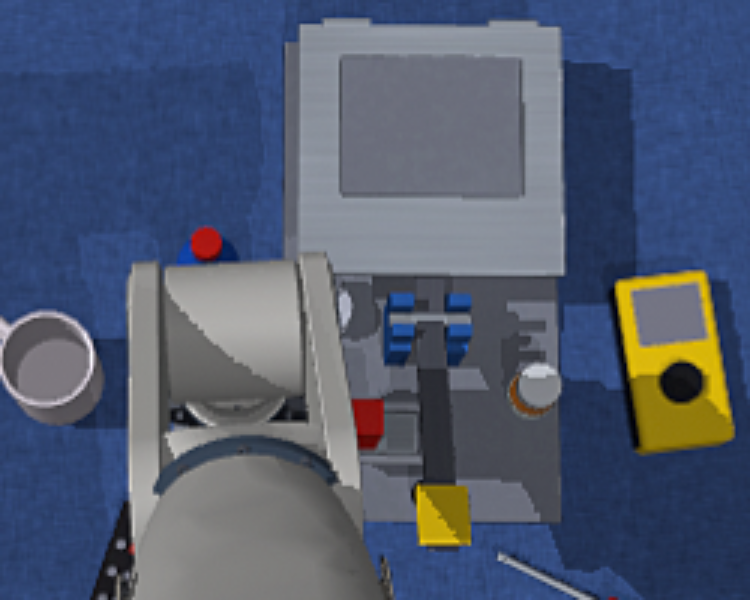

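The stop is sliding: the block has moved out to the left of the lever and the lever hasn't moved. I'm continuing to the end of its travel.

>>> step_arm([
  {"translation": [0,-0.3,0],"rot": [0,0,0]},
  {"translation": [0,-0.6,0],"rot": [0,0,0]},
  {"translation": [0,-0.6,0],"rot": [0,0,0]},
])

```text
clock: 5.12
eef_pos: [612.1, 46.3, 211.8]
tcp_rot: [3.141, -0.0, -0.006]
contact_force: [-0.1, -4.6, 1.0]
opening: 0.0
```

```bash
python3 - <<'E'
from h import *
from rig import imaging,readout
s=readout.sense();print(s["contact_force"],s["eef_pos"])
f=imaging.grab_frame("wrist")
cv2.imwrite("pics/e.png",f["image"][:,:,::-1])
f=imaging.grab_frame("top"); m=mask(f,(0,180,80),(8,255,255))
k,l,st,ce=cv2.connectedComponentsWithStats(m)
for i in range(1,k):
    if st[i,4]>20 and 250<ce[i][0]<345 and 175<ce[i][1]<205: print(st[i],ce[i],onz(f,*(ce[i]),95))
E
```

```text
[-0.11140908 -4.63945018  0.95698056] [612.14041096  46.26702447 211.77948303]
[314 183  11  16 140] [319.64285714 189.65      ] [605.43682492 -62.80912937  95.        ]
```

View pics/e.png

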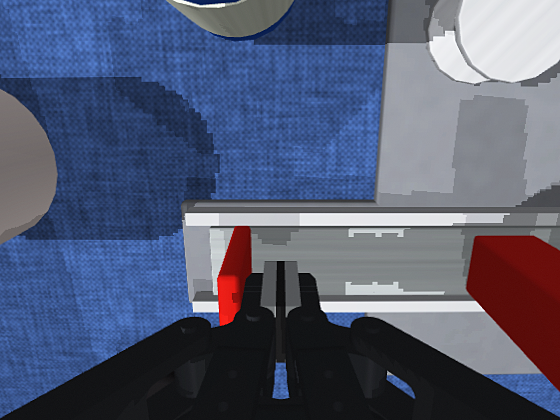

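>>> step_arm([
  {"translation": [0,-0.3,0],"rot": [0,0,0]},
  {"translation": [0,-0.5,0],"rot": [0,0,0]},
  {"translation": [0,-0.5,0],"rot": [0,0,0]},
])

```text
clock: 5.6
eef_pos: [612.2, 47.7, 211.7]
tcp_rot: [3.135, 0.0, -0.005]
contact_force: [1.2, -32.2, 1.5]
opening: 0.004
```

The force rose to 32 N with almost no motion, so the stop is at its end. Backing off and lifting straight up.

>>> step_arm([
  {"translation": [0,0.8,0],"rot": [0,0,0]},
  {"translation": [0,1.8,0],"rot": [0,0,0]},
  {"translation": [0,2.5,-1],"rot": [0,0,0]},
  {"translation": [0,2.5,-5],"rot": [0,0,0]},
  {"translation": [0,2.5,-10],"rot": [0,0,0]},
  {"translation": [0,2.5,-15],"rot": [0,0,0]},
  {"translation": [0,2.5,-17],"rot": [0,0,0]},
  {"translation": [0,2.5,-17],"rot": [0,0,0]},
])

```text
clock: 6.6
eef_pos: [612.3, 26.6, 384.1]
tcp_rot: [-3.141, -0.004, -0.006]
contact_force: [-0.4, -0.2, -1.0]
opening: -0.001
```

```bash
python3 - <<'E'
from h import *
from rig import imaging,readout
f=imaging.grab_frame("side"); pickle.dump(f,open("f_side.pkl","wb"))
cv2.imwrite("pics/f.png",f["image"][:,:,::-1])
E
```

```text
(no output)
```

View pics/f.png

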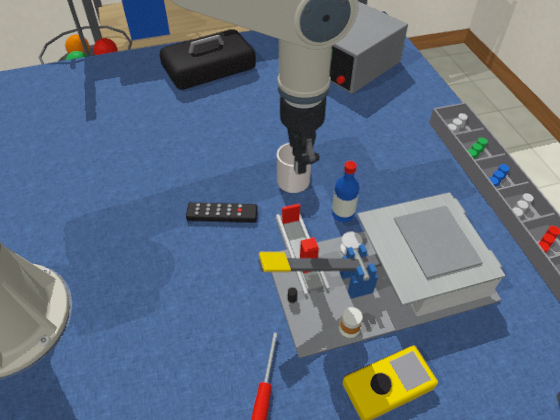

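The side view shows the stop fully out, the tab at (291,214), the block at (309,250), and nothing else disturbed. Moving above the pad.

>>> step_arm([
  {"translation": [-2.3,3.7,0],"rot": [0,0,0]},
  {"translation": [-4.6,7.4,0],"rot": [0,0,0]},
  {"translation": [-6.9,11.1,0],"rot": [0,0,0]},
  {"translation": [-9.1,14.8,0],"rot": [0,0,0]},
  {"translation": [-9.1,14.8,0],"rot": [0,0,0]},
  {"translation": [-9.1,14.8,2],"rot": [0,0,0]},
  {"translation": [-9.1,14.8,3],"rot": [0,0,0]},
  {"translation": [-9.1,14.8,3],"rot": [0,0,0]},
])

```text
clock: 7.65
eef_pos: [519.9, -120.4, 350.4]
tcp_rot: [-3.141, 0.003, -0.006]
contact_force: [1.3, -0.0, 0.8]
opening: -0.006
```

```bash
python3 - <<'E'
from h import *
from rig import imaging,readout
out=[imaging.grab_frame(n)["image"][:,:,::-1] for n in ["side","wrist"]]
cv2.imwrite("pics/g.png",cv2.resize(np.vstack(out),None,fx=.7,fy=.7,interpolation=cv2.INTER_AREA))
E
```

```text
(no output)
```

View pics/g.png

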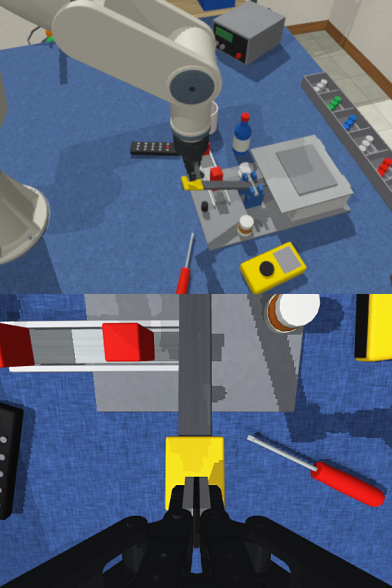

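The fingers are centred over the pad, seen at (195,460) in the lower picture. Descending along the arc.

>>> step_arm([
  {"translation": [0,0,0.8],"rot": [0,0,0]},
  {"translation": [0,0,1.5],"rot": [0,0,0]},
  {"translation": [-0.2,0,2.2],"rot": [0,0,0]},
  {"translation": [-0.4,0,3.0],"rot": [0,0,0]},
  {"translation": [-0.7,0,4],"rot": [0,0,0]},
  {"translation": [-1.0,0,5],"rot": [0,0,0]},
  {"translation": [-1.2,0,6],"rot": [0,0,0]},
  {"translation": [-1.2,0,6],"rot": [0,0,0]},
])

```text
clock: 8.75
eef_pos: [507.5, -120.9, 291.0]
tcp_rot: [-3.141, 0.001, -0.006]
contact_force: [-0.7, -0.3, 1.5]
opening: 0.001
```

```bash
python3 - <<'E'
from h import *
from rig import imaging,readout
out=[imaging.grab_frame(n)["image"][:,:,::-1] for n in ["side","wrist"]]
cv2.imwrite("pics/i.png",cv2.resize(np.vstack(out),None,fx=.7,fy=.7,interpolation=cv2.INTER_AREA))
E
```

```text
(no output)
```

View pics/i.png

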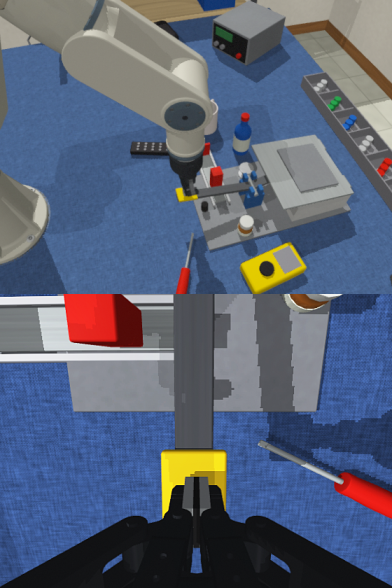

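The lever is turning with the fingertips centred on the pad. Continuing towards the bumper.

>>> step_arm([
  {"translation": [-0.2,0,1.2],"rot": [0,0,0]},
  {"translation": [-0.4,0,2.4],"rot": [0,0,0]},
  {"translation": [-0.4,0,3.6],"rot": [0,0,0]},
  {"translation": [-0.4,0,4.6],"rot": [0,0,0]},
  {"translation": [-0.3,0,5.5],"rot": [0,0,0]},
  {"translation": [-0.3,0,6.3],"rot": [0,0,0]},
  {"translation": [-0.3,0,6.3],"rot": [0,0,0]},
])

```text
clock: 9.72
eef_pos: [505.2, -120.9, 228.4]
tcp_rot: [-3.142, -0.0, -0.006]
contact_force: [-0.7, 0.3, 0.7]
opening: 0.004
```

>>> step_arm([
  {"translation": [0.1,0,0.3],"rot": [0,0,0]},
  {"translation": [0.1,0,0.6],"rot": [0,0,0]},
  {"translation": [0.1,0,0.6],"rot": [0,0,0]},
])

```text
clock: 10.1
eef_pos: [506.2, -121.0, 222.7]
tcp_rot: [3.142, -0.001, -0.006]
contact_force: [-0.9, 0.3, 2.2]
opening: 0.0
```

>>> step_arm([
  {"translation": [0,0,0.2],"rot": [0,0,0]},
  {"translation": [0,0,0.3],"rot": [0,0,0]},
  {"translation": [0,0,0.3],"rot": [0,0,0]},
])

```text
clock: 10.48
eef_pos: [506.3, -121.0, 221.3]
tcp_rot: [3.141, -0.001, -0.006]
contact_force: [-7.5, 0.4, 22.6]
opening: 0.001
```

```bash
python3 - <<'E'
from h import *
from rig import imaging,readout
print(readout.sense()["contact_force"])
fs={n:imaging.grab_frame(n) for n in ["side","wrist","top"]}
pickle.dump(fs,open("j.pkl","wb"))
cv2.imwrite("pics/j.png",cv2.resize(fs["side"]["image"][180:360,230:510,::-1],None,fx=2.857,fy=2.857,interpolation=cv2.INTER_CUBIC))
cv2.imwrite("pics/j_w.png",fs["wrist"]["image"][:,:,::-1])
E
```

```text
[-7.50761331  0.41632065 22.56546555]
```

View pics/j.png

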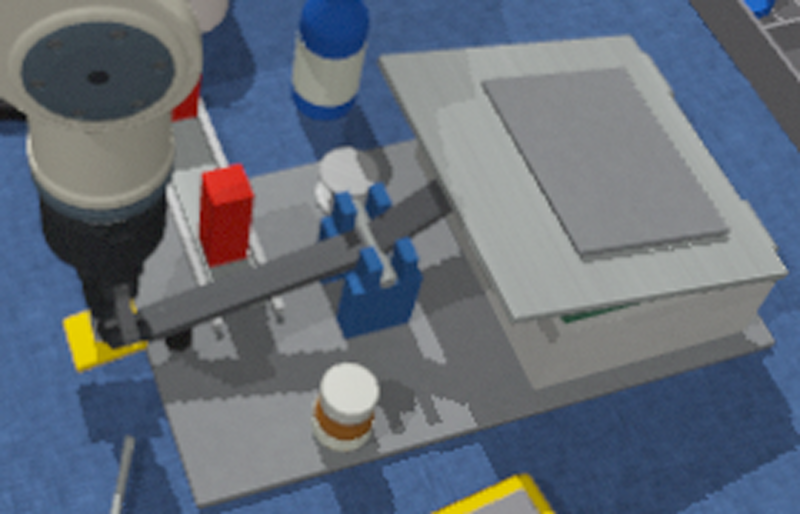

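The force jumped to 22.6 N, and the picture shows the lever on the bumper, the pin seated in the cradle and the lid raised. Next I check the lid's height across two views.

```bash
python3 - <<'E'
from h import *
fs=pickle.load(open("j.pkl","rb"));S=fs["side"];T=fs["top"]
gs=lambda x,y:(230+x/2.857-.33,180+y/2.857-.33)
cv2.imwrite("pics/j_t.png",cv2.resize(T["image"][50:250,240:450,::-1],None,fx=3,fy=3,interpolation=cv2.INTER_CUBIC))
# lid front corners: intersect side rays with plane x = pivot+39.6
for p in [(380,57),(520,319)]:
    o,d=ray(S,*gs(*p)); print((o+d*(694+39-o[0])/d[0]).round(1))
E
```

```text
[733.  -19.2 139.9]
[ 733.  -237.6  142.9]
```

View pics/j_t.png

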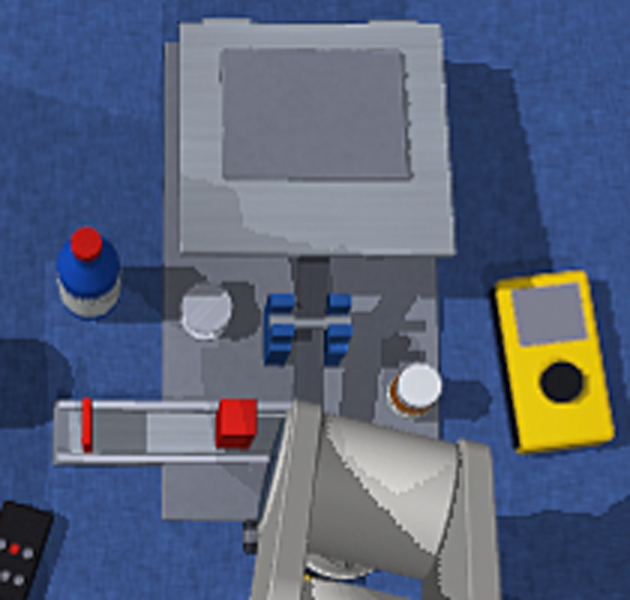

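The lid front is at about 137-142 mm, as expected. The stop is out and the bystanders haven't moved. I'm holding briefly to confirm it's steady.

>>> step_arm([
  {"translation": [0,0,0],"rot": [0,0,0]},
  {"translation": [0,0,0],"rot": [0,0,0]},
  {"translation": [0,0,0],"rot": [0,0,0]},
  {"translation": [0,0,0],"rot": [0,0,0]},
])

```text
clock: 11.12
eef_pos: [506.3, -121.0, 221.3]
tcp_rot: [3.141, -0.001, -0.006]
contact_force: [-7.4, 1.4, 23.7]
opening: 0.001
```

```bash
python3 -c "
from rig import ticket; print(ticket.sign_off())"
```

```text
the job is handed in; nothing more can be done
None
```

The lid is raised and the arm is still holding the lever down on the bumper. I handed the job in at about 11 s.

- **Stop:** I pushed it out by the inner face of its tab, with the fingers shut, until it met its end. The push force rose to 32 N with almost no further motion. The top view puts the block about 60 mm out and clear of the lever.
- **Lever:** I pressed the yellow pad down along its arc with the closed fingertips. On reaching the bumper the force jumped from about 2 N to 23 N. It then held steady at about 24 N, with the arm still, for the last 0.5 s before hand-in. The pin is still seated in the cradle.
- **Lid:** its front corners measured about 140 and 143 mm from the side view, against 137 mm expected. That measurement assumes where the lid edge lies along x, so it is good to only a few millimetres. I did not touch the lid.
- **Other things:** the jar, spool, meter and spray bottle look unmoved in the last top view. I did not re-check the mug, remote and screwdriver closely in the final pictures, but the arm felt no unexpected contact.

No check failed.

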